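# Put away the heel block and the wax tin and slide the findings tray shut

## Robot

A 6-joint arm with a two-finger parallel gripper is mounted at the origin on the work surface. World frame = base frame: x ahead of the robot, y to its left, z up, the work surface at z = 0. Lengths are in m, angles in rad, forces in N, time in s.
With the tool pointing down it reaches from about 0.4 to 0.825 m from the base axis. Payload 7 kg.
Tool frame: the origin (TCP) lies at the very end of the fingers, on their centre line; the grasp point (between the pads) lies 19 mm behind it; x points along the fingers, y is the direction in which the jaws open and shut, and the axes are right-handed (so a half turn about x gives the same grasp; the last joint's range is limited). The gripper opens to 88 mm and grips with 3 to 60 N. Pads are 19 mm wide; open, the fingers measure 130 mm over their backs; the gripper's body (78 mm by 193 mm) begins 47 mm behind the grasp point.
Start: joints at [1.538, 0.359, 0.012, 0, -1.224, -0.288], TCP at [0.213, 0.641, 0.227] pointing down, gripper open.
Joint ranges: [-3.07, 3.07], [-1.43, 2.12], [-1.02, 1.25], [-3.03, 1.67], [-3.05, -0], [-3.03, 3.03]. Speed limits (rad/s): [2.39, 2.39, 3.01, 3.14, 3.14, 3.14].

## Interface

Orientations are given as [roll, pitch, yaw] about the fixed x, y, z axes, in that order (R = Rz(yaw) Ry(pitch) Rx(roll)).
In Python, from station import arm gives the robot as it stands.
- The arm moves only by the shell command python3 -m inch 'ROWS' [OPENING] [FORCE]. ROWS is text: rows parted by semicolons, each of 6 numbers parted by spaces: the shift along the world's x, y, z in units of 30 mm (1.0 is 30 mm), then the turn, a rotation vector about the world's x, y, z in units of 5 degrees (1.0 is 5 degrees). In form: dx dy dz wx wy wz; .... A call has 1 to 12 rows; each row shifts and turns the commanded pose from where the row before left it; what a row does not reach is not made up. A row lasts 1/8 s, in which the tool goes at most 62.5 mm and 10.7 degrees, less where a joint would pass 70% of its speed; a pose out of reach is approached as far as the arm can. A call is refused whole if a number of a shift passes 1 or a number of a turn 1, either way. A call with a gripper value outside its range is refused whole. OPENING is the opening, from 0 (shut) to 1 (fully open), set as the call begins (- or left out, the last holds). The fingers move at their own pace and stop on an object; FORCE is the grip in N (left out, the last holds). Time passes only in rows, so rows that do not move let the fingers close. It gives the time, the measured TCP pose, the force and the opening at its end, in the units of the state.
- arm.get_state(): the state, without advancing time (a new reading comes with each control period).
- arm.grab_frame(name): name is "side" or "top" or "wrist"; returns a dict with "frame" (384x512x3 uint8, red, green, blue), "range_z" (384x512 float32, m along the optical axis (not along the pixel's ray), 0 where there is no reading), "mtx" (3x3 intrinsics, pixels), "pose" (4x4, takes a point from camera to world coordinates). Camera axes: x right, y up, looking along -z (the intrinsics and any distortion apply to the point x, -y, -z); pixel columns grow to the right and rows downward; lengths in m; the calibration is good to about 2 mm. A picture is of the moment at which its call begins.
- arm.job_done(): hands the job in, once; it reports no verdict.
Trained networks look in a picture, given as the dict that the camera call returned (one of the last four; its "shot" number tells which), for a name from the list of things; names that differ only in an ending like _2 or _b are one class to them, and where a whole thing is asked for, a point or a joint stands for the part that bears it (a point fixed in the world has none). Each returns a list of dicts, best first, with "confidence" (0 to 1); they miss things now and then, are a little off and sometimes report something else, mostly with a low value. They report only what shows in the picture. A call takes as long as a camera call. They do not tell look-alikes from the thing itself.
- arm.search_frame(picture, target): "extent" ([centre column, centre row, width, height] as shares, 0 to 1, of the picture: columns of its width, rows of its height, round what is visible of it).
- arm.masks_of(picture, target): "mask" (384x512 bool, what is visible of it) and "extent" ([centre column, centre row, width, height] as shares, 0 to 1, of the picture: columns of its width, rows of its height, round what is visible of it).
- arm.place_of(picture, target): "position" ([column, row] as shares, 0 to 1, of the picture: columns of its width, rows of its height: a listed point, or the origin of a listed thing).
The state is a dict: "t": time; "q": joint angles; "qd": joint speeds; "joint_efforts": joint torques, N m; "eef_pos": TCP position; "ee_rot": TCP orientation; "force": force on the tool from outside, world axes, zero at the start; "moment": the same for the moment, N m; "width": finger opening in m.
Only numpy, scipy, OpenCV 4.12 (cv2) and the standard library are available. Lean on these libraries where they do the work, as an engineer would, in place of code of your own. Each camera call takes 0.05 s, during which the arm holds its last target. There are 200 camera calls.

## Task

Put the heel block and the wax tin that lie loose on the bench into the findings tray, each into the compartment that already holds one of its own kind, then slide the tray's flat cover fully home over both compartments. Leave the two stored parts in their compartments and the other things on the bench where they are.

Things in the scene. Friction and masses are not known exactly. Their poses are not given: they have to be found in the camera images.
- tray: wooden findings tray fixed to the bench, 162 (its x) by 470 mm (its y). Origin: centre of its underside. Two open compartments side by side at its -y end; a solid deck 40 mm high fills its +y half. Long walls and -y end wall are 51 mm high, 6 mm thick; thin rail lips on the long walls, up to 54 mm high, narrow the opening to 142 mm in x. The wall between the compartments is 40 mm high
- bay_end (a point): centre of the inner floor of the compartment at the tray's -y end, 6 mm above the bench; the compartment is 150 mm (x) by 104 mm (y) inside; axes as the tray's
- bay_mid (a point): centre of the inner floor of the compartment next to the deck, of the same size; axes as the tray's
- cover (a joint): slide of the flat plywood cover (148 x 218 mm, its top 46.5 mm above the bench) along the tray's y axis, in m: 0 = fully home over both compartments, against its stop; it grows towards +y, up to 0.24 = fully open over the deck. It slides with a light drag (about 2 N) and stays where it is left
- cover_grip (a point): middle of the top of the cover's upright wooden grip bar, at the cover's centre, 74.5 mm above the bench; the bar is 70 mm long along the tray's x, 16 mm thick along the tray's y and stands 28 mm above the cover
- heel_loose: D-shaped heel block (one end square, the other round), brown on a black underlayer, 56 mm long along its x (round end at +x), 50 mm wide along its y with parallel flat sides from x = -28 to +3 mm, 20 mm thick. Origin: centre of its underside. Lies flat on the bench in front of the tray; to be put away
- tin_loose: plain round metal wax tin, 50 mm across, 22 mm high. Origin: centre of its underside. Stands on the bench in front of the tray; to be put away
- heel_stored: D-shaped heel block (one end square, the other round), brown on a black underlayer, 56 mm long along its x (round end at +x), 50 mm wide along its y with parallel flat sides from x = -28 to +3 mm, 20 mm thick. Origin: centre of its underside. Lies flat in the half farther from the robot (tray +x) of one of the two compartments
- tin_stored: plain round metal wax tin, 50 mm across, 22 mm high. Origin: centre of its underside. Stands in the half farther from the robot (tray +x) of the other compartment
- awl: slim awl with a handle, 140 mm long, lying roughly along x between the two loose parts. Bystander
- hammer: hammer lying at the robot's left. Bystander
- glue_jar: white jar, 70 mm across, 100 mm tall, at the left. Bystander
- mug: white mug, 76 mm across, 85 mm tall, at the right. Bystander
- wax_block: dark rectangular block 70 x 45 x 25 mm lying at the right; not one of the parts to put away. Bystander
Mind the look-alikes: they are no part of the job. Leave any blue look-alike of the tin_stored alone.

How it is judged:
By the outcome, as a careful person would: the job done as asked, in the order asked, and still so for the second after the job is handed in, with the robot touching nothing.
It also fails if it takes over 72 s, if anything falls off the work surface, if the arm or the gripper's body presses on something with over 40 N, if the wrist force passes 120 N, or if a joint passes its speed limit or range.

## Working session

There is one attempt and no reset: what is moved stays moved. The work goes in short steps, Python scripts to look and compute and a shell command to move; the robot and the scene stay as the last step left them, time stands still between calls to the robot, and variables do not carry over. Pictures are saved under pics/ and viewed, about 8 in all and at most 12, crops included, and the job is handed in when it is done.

```bash
ls; mkdir -p pics
cat > h.py <<'E'
import numpy as np, cv2
from station import arm
def save(p,n,crop=None,s=1):
    im=p["frame"][:,:,::-1]
    if crop: im=im[crop[1]:crop[3],crop[0]:crop[2]]
    cv2.imwrite("pics/"+n,cv2.resize(im,None,fx=s,fy=s,interpolation=cv2.INTER_CUBIC))
def ray(p,u,v):
    K=p["mtx"];d=np.array([(u-K[0,2])/K[0,0],-(v-K[1,2])/K[1,1],-1.]);return p["pose"][:3,:3]@d,p["pose"][:3,3]
def atz(p,u,v,z):
    d,o=ray(p,u,v);return o+d*(z-o[2])/d[2]
def pt(p,u,v):
    d,o=ray(p,u,v);return o+d*p["range_z"][int(v),int(u)]
def cloud(p,mask=None):
    v,u=np.nonzero((p["range_z"]>0)&(mask if mask is not None else True))
    K=p["mtx"];z=p["range_z"][v,u];c=np.stack([(u-K[0,2])/K[0,0]*z,-(v-K[1,2])/K[1,1]*z,-z],1)
    return c@p["pose"][:3,:3].T+p["pose"][:3,3],u,v
E
python3 - <<'E'
from h import *
print(arm.get_state())
p=arm.grab_frame("top");save(p,"top.png",s=1.5)
for n in ["tray","bay_end","bay_mid","cover_grip","heel_loose","tin_loose","heel_stored","tin_stored","awl"]:
    r=arm.place_of(p,n)
    for x in r[:4]:
        u,v=x["position"][0]*512,x["position"][1]*384
        print(n,round(x["confidence"],2),int(u),int(v),pt(p,u,v).round(3))
E
```

```text
pics
{'t': 0.0, 'q': array([ 1.53812625e+00,  3.59371503e-01,  1.10524920e-02, -3.57014651e-04,
       -1.22409704e+00, -2.88123706e-01]), 'qd': array([-0.00272634, -0.00041835, -0.00049023, -0.00147352, -0.00041896,
       -0.0016084 ]), 'joint_efforts': array([-1.12643229e-03, -5.82722211e+01,  2.93062431e+01,  6.99694186e+00,
        7.00664241e-03, -1.47305182e-04]), 'eef_pos': array([0.2126947 , 0.64009243, 0.22562863]), 'ee_rot': array([ 1.65463237,  1.56914218, -1.80787565]), 'force': array([ 0.39181766, -0.3869137 , -0.32962822]), 'moment': array([-0.01069965, -0.03379681,  0.021656  ]), 'width': 0.08754734699032604}
tray 0.62 240 194 [0.629 0.069 0.046]
tray 0.45 202 180 [0.663 0.177 0.076]
bay_end 0.74 303 200 [ 0.621 -0.115  0.007]
bay_mid 0.68 263 192 [0.641 0.004 0.007]
cover_grip 0.74 202 180 [0.662 0.177 0.076]
tin_loose 0.82 213 251 [0.464 0.143 0.024]
heel_stored 0.71 305 185 [ 0.665 -0.119  0.026]
tin_stored 0.78 257 134 [0.816 0.026 0.02 ]
tin_stored 0.48 265 181 [ 0.673 -0.002  0.028]
awl 0.58 259 259 [0.446 0.011 0.022]
```

View pics/top.png

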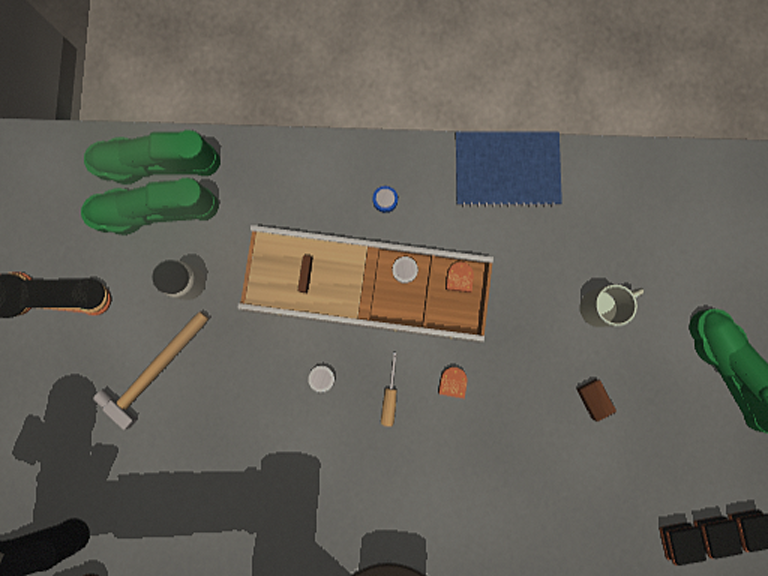

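The top view (here in 512-wide pixels) shows the tray in the centre. The mid bay holds a plain tin at (270,179) and the end bay holds a heel at (306,185). The loose tin is at (214,252), the loose heel at (302,255), and the blue-rimmed look-alike tin at (257,132) lies beyond the tray, so I leave it alone. Next I'll measure poses and take one crop to confirm.

Run:
```python
from h import *
from scipy.spatial.transform import Rotation as R
p=arm.grab_frame("top");save(p,"crop.png",(150,120,350,300),4)
C,u,v=cloud(p)
def sel(x0,x1,y0,y1,z0,z1):
    m=(C[:,0]>x0)&(C[:,0]<x1)&(C[:,1]>y0)&(C[:,1]<y1)&(C[:,2]>z0)&(C[:,2]<z1);return C[m]
def rep(n,P):
    r=cv2.minAreaRect(P[:,:2].astype(np.float32)); print(n,len(P),"mean",P.mean(0).round(4),"rect",np.round(r[0],4),np.round(r[1],4),round(r[2],1))
rep("tray",sel(.5,.78,-.22,.35,.03,.06))
rep("grip",sel(.55,.78,.0,.35,.068,.085))
rep("tin",sel(.4,.53,.09,.2,.013,.04))
rep("heel",sel(.4,.55,-.2,-.06,.012,.04))
rep("awl",sel(.38,.55,-.04,.06,.006,.04))
rep("heelS",sel(.6,.74,-.165,-.08,.018,.034))
rep("tinS",sel(.6,.74,-.05,.04,.02,.036))
H=sel(.4,.55,-.2,-.06,.012,.04)
print(np.round(np.sort(np.unique((H[:,:2]*1000//4).astype(int),axis=0).tolist(),0)[[0,-1]],1))
g=np.zeros((24,24),int)
for a in H: 
    i=int((a[0]-.40)/.006);j=int((-.06-a[1])/.006)
    if 0<=i<24 and 0<=j<24:g[23-i,j]+=1
print("\n".join("".join("#" if c else "." for c in r) for r in g))
print(R.from_euler("xyz",arm.get_state()["ee_rot"]).as_matrix().round(3))
```

```text
tray 5597 mean [0.6551 0.1294 0.0476] rect [0.6484 0.0615] [0.4706 0.1626] 84.0
grip 142 mean [0.6594 0.1761 0.0747] rect [0.6597 0.1764] [0.0164 0.0693] 83.9
tin 244 mean [0.4628 0.1424 0.0224] rect [0.4639 0.1424] [0.0488 0.0469] 3.5
heel 313 mean [ 0.4631 -0.1131  0.0203] rect [ 0.4927 -0.1227] [0.0531 0.1197] 74.6
awl 261 mean [0.4275 0.0095 0.021 ] rect [0.4558 0.0091] [0.1409 0.0877] 23.5
heelS 321 mean [ 0.6687 -0.1227  0.0261] rect [ 0.6558 -0.1236] [0.1097 0.08  ] 1.4
tinS 249 mean [ 0.682  -0.0124  0.0282] rect [0.6872 0.0014] [0.0806 0.0613] 84.2
[[108 -42]
 [136 -22]]
.................#......
........................
........................
........................
........................
........................
........................
........................
.........#..............
......######............
.....########...........
.....########...........
....##########..........
....#########...........
....#########...........
....#########...........
....#########...........
....#########...........
.........####...........
........................
........................
........................
........................
........................
[[-0.    -0.315 -0.949]
 [ 0.    -0.949  0.315]
 [-1.     0.     0.   ]]
```

View pics/crop.png

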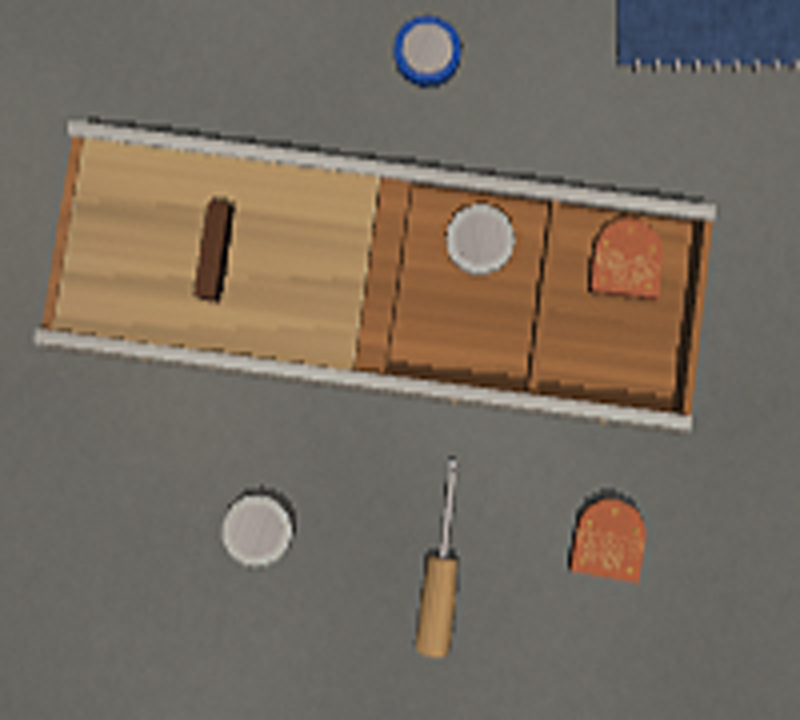

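Crop confirms: the plain tin at crop (258,530) is the loose one, the plain tin in the mid bay is stored, and the blue-rimmed one at (428,50) is the decoy. The loose heel is at (607,540), round end towards +x, yaw about -10°; the tray yaw is about -6°. I'll move above the tin with the jaws along tray y.

```bash
python3 -m inch '.463 -.922 0 0 0 .138;.463 -.922 0 0 0 .138;.463 -.922 0 0 0 .138;.463 -.922 0 0 0 .138;.463 -.922 0 0 0 .138;.463 -.922 0 0 0 .138;.463 -.922 0 0 0 .138;.463 -.922 0 0 0 .138;.463 -.922 0 0 0 .138' 1
python3 -m inch '.463 -.922 0 0 0 .138;.463 -.922 0 0 0 .138;.463 -.922 0 0 0 .138;.463 -.922 0 0 0 .138;.463 -.922 0 0 0 .138;.463 -.922 0 0 0 .138;.463 -.922 0 0 0 .138;.463 -.922 0 0 0 .138;.463 -.922 0 0 0 .138;0 0 0 0 0 0;0 0 0 0 0 0'
cat > w.py <<'E'
from h import *
from scipy.spatial.transform import Rotation as R
import sys
def rep(n,C,x0,x1,y0,y1,z0,z1):
    m=(C[:,0]>x0)&(C[:,0]<x1)&(C[:,1]>y0)&(C[:,1]<y1)&(C[:,2]>z0)&(C[:,2]<z1);P=C[m]
    if len(P)<9: print(n,"none");return
    r=cv2.minAreaRect(P[:,:2].astype(np.float32)); print(n,len(P),"mean",P.mean(0).round(4),"rect",np.round(r[0],4),np.round(r[1],4),round(r[2],1))
def st():
    s=arm.get_state();M=R.from_euler("xyz",s["ee_rot"]).as_matrix()
    print(s["t"],s["eef_pos"].round(4),"jaw",M[:,1].round(3),"appr",M[:,0].round(3),"w",round(s["width"],4),"F",s["force"].round(1),"q",s["q"].round(2))
E
python3 - <<'E'
from w import *
st();p=arm.grab_frame("wrist");save(p,"w1.png");C,u,v=cloud(p)
rep("tin",C,.42,.51,.10,.19,.018,.035)
E
```

```text
t: 1.68
eef_pos: [0.3382, 0.3907, 0.2268]
ee_rot: [-1.761, 1.57, 1.169]
force: [0.0, 0.6, 0.1]
width: 0.0875
t: 3.05
eef_pos: [0.4628, 0.1427, 0.2267]
ee_rot: [-2.107, 1.57, 0.93]
force: [-0.3, -0.1, 0.4]
width: 0.0877
3.05 [0.4628 0.1427 0.2267] jaw [-0.105 -0.995 -0.   ] appr [ 0.  0. -1.] w 0.0877 F [-0.3 -0.1  0.4] q [ 0.71  0.04 -0.39 -0.   -1.14  0.76]
tin 1160 mean [0.4613 0.1431 0.0223] rect [0.4608 0.1432] [0.0504 0.0498] 23.2
```

View pics/w1.png

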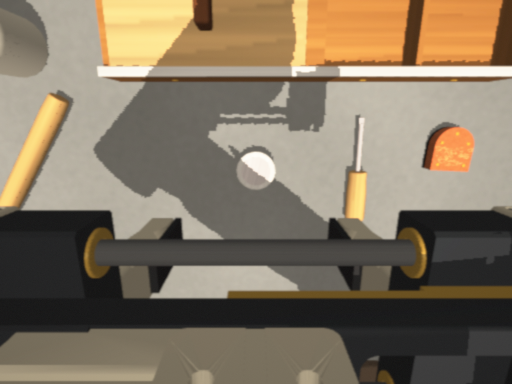

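The wrist view shows the tin at (256,170) in the clear, at world (0.461, 0.143). I'll go down and grip.

```bash
python3 -m inch '-.05 0 -1 0 0 0;0 0 -1 0 0 0;0 0 -1 0 0 0;0 0 -1 0 0 0;0 0 -1 0 0 0;0 0 -1 0 0 0;0 0 -.8 0 0 0;0 0 -.4 0 0 0;0 0 -.17 0 0 0;0 0 0 0 0 0;0 0 0 0 0 0' && python3 -m inch '0 0 0 0 0 0;0 0 0 0 0 0;0 0 0 0 0 0;0 0 0 0 0 0;0 0 0 0 0 0;0 0 0 0 0 0' .4 25
```

```text
t: 4.47
eef_pos: [0.4619, 0.1431, 0.0062]
ee_rot: [-2.392, 1.569, 0.645]
force: [-0.0, -0.3, 0.2]
width: 0.0873
t: 5.22
eef_pos: [0.4614, 0.1426, 0.0055]
ee_rot: [1.05, 1.571, -2.196]
force: [-0.9, 0.0, 0.8]
width: 0.0492
```

```bash
python3 -m inch '0 0 .5 0 0 0;0 0 1 0 0 0;0 0 1 0 0 0;0 0 .9 0 0 0;.8 -.8 .4 0 0 0;.8 -.8 0 0 0 0;.8 -.8 0 0 0 0;.8 -.8 0 0 0 0;.8 -.8 0 0 0 0;.77 -.8 0 0 0 0;0 0 0 0 0 0;0 0 0 0 0 0'
python3 - <<'E'
from w import *
st();p=arm.grab_frame("wrist");save(p,"w2.png");C,u,v=cloud(p)
q=arm.grab_frame("side");save(q,"s2.png")
E
```

```text
t: 6.72
eef_pos: [0.6038, -0.0014, 0.1189]
ee_rot: [0.153, 1.57, -3.093]
force: [-0.0, -0.3, -0.6]
width: 0.0492
6.725 [ 0.6038 -0.0014  0.1189] jaw [-0.104 -0.995  0.   ] appr [-0.001 -0.    -1.   ] w 0.0492 F [-0.  -0.3 -0.6] q [ 0.32  0.33 -0.29 -0.   -0.95  1.15]
```

View pics/w2.png

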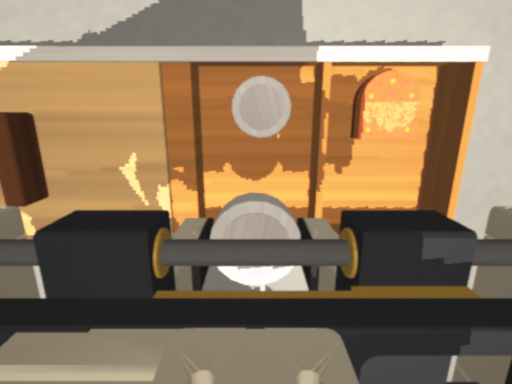

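The held tin is at (256,240). The mid bay lies at columns ~195–315 (row 100), with the stored tin at (261,107). I'll check the bay edges from depth before lowering.

Run:
```python
from w import *
p=arm.grab_frame("wrist");C,u,v=cloud(p)
o=np.array([.6484,.0615]);X=np.array([.9945,-.1045]);Y=np.array([.1045,.9945])
a=(C[:,:2]-o)@X;b=(C[:,:2]-o)@Y
for x in (0.0,.06):
  m=abs(a-x)<.006
  for lo in np.arange(-.25,.03,.006):
    k=m&(abs(b-lo)<.003)
    if k.any(): print(f"{lo:.3f}:{np.median(C[k,2])*1000:.0f}",end=" ")
  print()
s=arm.get_state()["eef_pos"][:2]-o;print("tcp in tray",s@X,s@Y)
k=(b>-.03)&(b<.1)&(C[:,2]>.047)&(C[:,2]<.06)&(a>.05);print("far rail a",np.percentile(a[k],[2,98]))
k=(C[:,2]>.02)&(C[:,2]<.032)&(a>-.005)&(b>-.11)&(b<-.02);print("tinS",a[k].min(),a[k].max(),b[k].min(),b[k].max())
```

```text
-0.238:51 -0.232:35 -0.226:6 -0.220:6 -0.214:6 -0.208:6 -0.202:6 -0.196:6 -0.190:6 -0.184:6 -0.178:6 -0.172:6 -0.166:6 -0.160:6 -0.154:6 -0.148:190 -0.142:6 -0.136:7 -0.130:200 -0.124:207 -0.118:207 -0.112:208 -0.106:208 -0.100:208 -0.094:203 -0.088:6 -0.082:6 -0.076:6 -0.070:6 -0.064:6 -0.058:6 -0.052:6 -0.046:6 -0.040:201 -0.034:208 -0.028:208 -0.022:208 -0.016:207 -0.010:207 -0.004:40 0.002:40 0.008:46 0.014:189 0.020:46 0.026:47 
-0.238:50 -0.232:36 -0.226:6 -0.220:6 -0.214:6 -0.208:6 -0.202:26 -0.196:26 -0.190:26 -0.184:26 -0.178:26 -0.172:26 -0.166:23 -0.160:6 -0.154:6 -0.148:6 -0.142:6 -0.136:6 -0.124:40 -0.118:19 -0.112:6 -0.106:6 -0.100:6 -0.094:6 -0.088:6 -0.082:28 -0.076:28 -0.070:28 -0.064:28 -0.058:7 -0.052:6 -0.046:6 -0.040:6 -0.034:6 -0.028:6 -0.022:6 -0.016:26 -0.010:40 -0.004:40 0.002:40 0.008:46 0.014:47 0.020:46 0.026:47 
tcp in tray -0.037681432825350046 -0.06651257631482647
far rail a [0.05178525 0.07858059]
tinS 0.011756384414395107 0.0730241673718381 -0.1099487085132162 -0.020743580334101404
```

Bay is centred on the TCP within 1 mm. Lower and release with a small opening.

```bash
python3 -m inch '0 0 -.8 0 0 0;0 0 -.8 0 0 0;0 0 -.8 0 0 0;0 0 -.5 0 0 0;0 0 -.3 0 0 0;0 0 -.2 0 0 0;0 0 -.15 0 0 0;0 0 0 0 0 0;0 0 0 0 0 0;0 0 0 0 0 0' && python3 -m inch '0 0 0 0 0 0;0 0 0 0 0 0;0 0 0 0 0 0;0 0 0 0 0 0' .63
```

```text
t: 8.12
eef_pos: [0.6047, -0.0013, 0.0133]
ee_rot: [-2.76, 1.57, 0.277]
force: [0.1, 0.3, -0.6]
width: 0.0495
t: 8.62
eef_pos: [0.6045, -0.0013, 0.013]
ee_rot: [3.105, 1.571, -0.141]
force: [0.4, -1.3, 0.2]
width: 0.0552
```

```bash
python3 -m inch '0 0 .5 0 0 0;0 0 1 0 0 0;0 0 1 0 0 0;0 0 1 0 0 0;0 0 1 0 0 0' && python3 -m inch '-.84 -.61 .8 0 0 -.133;-.84 -.61 .8 0 0 -.133;-.84 -.61 0 0 0 -.133;-.84 -.61 0 0 0 -.133;-.84 -.61 0 0 0 -.133;-.83 -.62 0 0 0 -.135;0 0 0 0 0 0;0 0 0 0 0 0' 1
python3 - <<'E'
from w import *
st();p=arm.grab_frame("wrist");save(p,"w3.png");C,u,v=cloud(p)
m=(C[:,0]>.4)&(C[:,0]<.54)&(C[:,1]>-.17)&(C[:,1]<-.06)&(C[:,2]>.0175)&(C[:,2]<.03)
rep("heel",C,.4,.54,-.17,-.06,.0175,.03)
P=C[m,:2]
best=None
for t in np.arange(-25,10,.5):
    c,s=np.cos(np.radians(t)),np.sin(np.radians(t));a=P@[c,s];b=P@[-s,c]
    lo=np.percentile(a,2);k=a<lo+.028
    w=np.ptp(np.percentile(b[k],[1,99]))
    if best is None or w<best[0]: best=(w,t,np.percentile(a,[.5,99.5]),np.percentile(b[k],[1,99]))
w,t,A,B=best;c,s=np.cos(np.radians(t)),np.sin(np.radians(t))
a,b=A.mean(),B.mean();print(best,"origin",a*c-b*s,a*s+b*c,"grasp",(a-.012)*c-b*s,(a-.012)*s+b*c)
E
```

```text
t: 9.25
eef_pos: [0.6045, -0.0014, 0.1502]
ee_rot: [-2.827, 1.57, 0.21]
force: [0.4, -0.4, 0.4]
width: 0.0551
t: 10.25
eef_pos: [0.4541, -0.1114, 0.1969]
ee_rot: [-2.893, 1.569, 0.075]
force: [0.9, -0.0, 0.3]
width: 0.0879
10.25 [ 0.4541 -0.1114  0.1969] jaw [-0.173 -0.985 -0.   ] appr [ 0.002  0.    -1.   ] w 0.0879 F [ 0.9 -0.   0.3] q [ 0.18  0.03 -0.47  0.   -1.06  1.21]
heel 1704 mean [ 0.4602 -0.1134  0.02  ] rect [ 0.4618 -0.1136] [0.0491 0.0553] 80.2
(np.float64(0.048380933166009), np.float64(-7.5), array([0.44488763, 0.49997146]), array([-0.07617801, -0.02779708])) origin 0.46160211249367206 -0.11320721484700233 grasp 0.4497047741571863 -0.11164090054036171
```

View pics/w3.png

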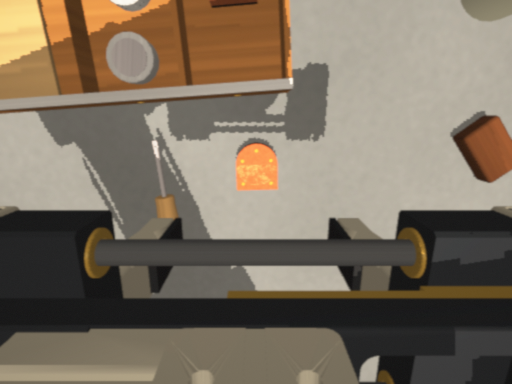

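The wrist view shows the heel at (257,167), square to the jaws with its yaw at about -10°. Its grasp point is 4 mm nearer than the TCP. The placed tin shows at (132,57) in the mid bay. I'll go down and grip the heel.

```bash
python3 -m inch '-.14 0 -1 0 0 0;0 0 -1 0 0 0;0 0 -1 0 0 0;0 0 -1 0 0 0;0 0 -1 0 0 0;0 0 -.7 0 0 0;0 0 -.4 0 0 0;0 0 -.27 0 0 0;0 0 0 0 0 0;0 0 0 0 0 0' && python3 -m inch '0 0 0 0 0 0;0 0 0 0 0 0;0 0 0 0 0 0;0 0 0 0 0 0;0 0 0 0 0 0;0 0 0 0 0 0' .4 25
```

```text
t: 11.55
eef_pos: [0.4499, -0.1114, 0.0054]
ee_rot: [-2.866, 1.57, 0.101]
force: [0.2, -0.2, 0.1]
width: 0.0879
t: 12.3
eef_pos: [0.4493, -0.1115, 0.0049]
ee_rot: [0.999, 1.571, -2.316]
force: [-0.3, 0.0, 1.3]
width: 0.0499
```

```bash
python3 -m inch '0 0 .5 0 0 0;0 0 1 0 0 0;0 0 1 0 0 0;0 0 1 0 0 0;.7 0 .35 0 0 .16;.8 .07 0 0 0 .16;.8 0 0 0 0 .16;.8 0 0 0 0 .16;.8 0 0 0 0 .16;.45 0 0 0 0 0;0 0 0 0 0 0;0 0 0 0 0 0'
python3 - <<'E'
from w import *
st();p=arm.grab_frame("wrist");save(p,"w4.png");C,u,v=cloud(p)
o=np.array([.6484,.0615]);X=np.array([.9945,-.1045]);Y=np.array([.1045,.9945])
s=arm.get_state()["eef_pos"][:2]-o;print("tcp in tray",s@X,s@Y)
E
```

```text
t: 13.8
eef_pos: [0.5789, -0.1094, 0.1201]
ee_rot: [-0.07, 1.57, 2.967]
force: [0.2, -0.7, -0.0]
width: 0.0497
13.8 [ 0.5789 -0.1094  0.1201] jaw [-0.104 -0.995 -0.   ] appr [-0.001  0.    -1.   ] w 0.0497 F [ 0.2 -0.7 -0. ] q [ 0.14  0.31 -0.32 -0.   -0.94  1.32]
tcp in tray -0.05118203195435219 -0.17716417191159348
```

View pics/w4.png

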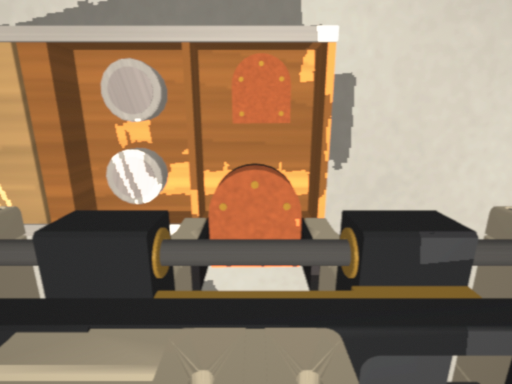

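The held heel at (255,215) is square over the near half of the end bay, with both tins seated in the mid bay at (132,90) and (137,176). Lower and release.

```bash
python3 -m inch '0 0 -.8 0 0 0;0 0 -.8 0 0 0;0 0 -.8 0 0 0;0 0 -.5 0 0 0;0 0 -.3 0 0 0;0 0 -.2 0 0 0;0 0 -.2 0 0 0;0 0 0 0 0 0;0 0 0 0 0 0;0 0 0 0 0 0' && python3 -m inch '0 0 0 0 0 0;0 0 0 0 0 0;0 0 0 0 0 0;0 0 0 0 0 0' .63 && python3 -m inch '0 0 .5 0 0 0;0 0 1 0 0 0;0 0 1 0 0 0;0 0 1 0 0 0;0 0 1 0 0 0;0 0 .5 0 0 0'
```

```text
t: 15.1
eef_pos: [0.5801, -0.1093, 0.0127]
ee_rot: [-2.926, 1.57, 0.111]
force: [-1.2, -0.1, -0.1]
width: 0.0499
t: 15.6
eef_pos: [0.5799, -0.1094, 0.0124]
ee_rot: [-3.091, 1.571, -0.053]
force: [0.5, -0.9, -0.1]
width: 0.0552
t: 16.35
eef_pos: [0.5807, -0.1093, 0.1651]
ee_rot: [-2.979, 1.567, 0.058]
force: [0.6, 0.8, -1.0]
width: 0.055
```

```bash
python3 -m inch '.24 .865 0 0 0 0;.24 .865 0 0 0 0;.24 .865 0 0 0 0;.24 .865 0 0 0 0;.24 .865 0 0 0 0;.24 .865 0 0 0 0;.24 .865 0 0 0 0;.24 .865 0 0 0 0;.24 .865 0 0 0 0;.24 .865 0 0 0 0;.23 .87 0 0 0 0;0 0 0 0 0 0' .75
python3 - <<'E'
from w import *
st();p=arm.grab_frame("wrist");C,u,v=cloud(p)
rep("grip",C,.58,.74,.12,.23,.070,.078)
for n in ["cover_grip"]:
    for x in arm.place_of(p,n)[:2]: print(x["confidence"],atz(p,x["position"][0]*512,x["position"][1]*384,.0745))
p=arm.grab_frame("top");save(p,"t5.png",(150,120,350,300),3)
E
```

```text
t: 17.85
eef_pos: [0.6593, 0.1787, 0.1619]
ee_rot: [0.666, 1.571, -2.578]
force: [-0.4, -1.1, -0.4]
width: 0.066
17.85 [0.6593 0.1787 0.1619] jaw [-0.102 -0.995  0.   ] appr [-0. -0. -1.] w 0.066 F [-0.4 -1.1 -0.4] q [ 0.55  0.41 -0.05  0.   -1.1   0.92]
grip 1267 mean [0.6604 0.1763 0.0742] rect [0.659  0.1765] [0.016  0.0687] 83.9
0.71 [0.65816637 0.17535378 0.0745    ]
```

View pics/t5.png

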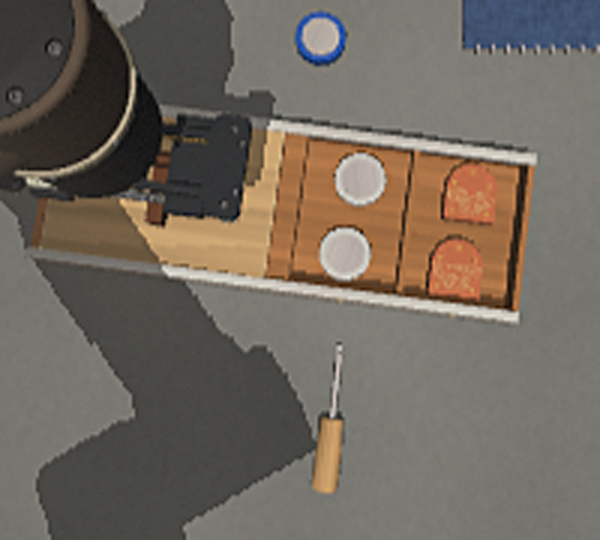

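All four parts are in: tins at (360,178) and (345,253), heels at (470,192) and (456,267), and the awl hasn't moved. The grip bar is within 2 mm of the TCP. I'll lower onto it and grip.

```bash
python3 -m inch '0 -.06 -.8 0 0 0;0 0 -.8 0 0 0;0 0 -.8 0 0 0;0 0 -.6 0 0 0;0 0 -.4 0 0 0;0 0 -.2 0 0 0;0 0 0 0 0 0;0 0 0 0 0 0' && python3 -m inch '0 0 0 0 0 0;0 0 0 0 0 0;0 0 0 0 0 0;0 0 0 0 0 0;0 0 0 0 0 0;0 0 0 0 0 0;0 0 0 0 0 0;0 0 0 0 0 0' .05 20
```

```text
t: 19.0
eef_pos: [0.6593, 0.1747, 0.0552]
ee_rot: [-2.655, 1.57, 0.383]
force: [-0.5, 0.1, -0.2]
width: 0.0659
t: 20.0
eef_pos: [0.6588, 0.1745, 0.0544]
ee_rot: [-1.937, 1.571, 1.1]
force: [0.2, 1.4, -0.2]
width: 0.0158
```

```bash
python3 -m inch '-.042 -.398 0 0 0 0;-.084 -.796 0 0 0 0;-.084 -.796 0 0 0 0;-.084 -.796 0 0 0 0;-.084 -.796 0 0 0 0;-.084 -.796 0 0 0 0;-.084 -.796 0 0 0 0;-.084 -.796 0 0 0 0;-.084 -.796 0 0 0 0;-.042 -.398 0 0 0 0;0 0 0 0 0 0;0 0 0 0 0 0' && python3 -m inch '-.02 -.2 0 0 0 0;-.02 -.2 0 0 0 0;-.01 -.1 0 0 0 0;0 0 0 0 0 0;0 0 0 0 0 0'; python3 -c "
from w import *
st()"
```

```text
t: 21.5
eef_pos: [0.6361, -0.0405, 0.0543]
ee_rot: [1.294, 1.57, -1.952]
force: [2.2, -0.9, -3.9]
width: 0.0157
t: 22.12
eef_pos: [0.6345, -0.0558, 0.0543]
ee_rot: [1.108, 1.57, -2.137]
force: [2.8, -1.5, -2.8]
width: 0.0156
22.125 [ 0.6345 -0.0558  0.0543] jaw [-0.104 -0.995  0.   ] appr [-0. -0. -1.] w 0.0156 F [ 2.8 -1.5 -2.8] q [ 0.22  0.45 -0.28  0.   -0.84  1.25]
```

```bash
python3 -m inch '-.01 -.07 0 0 0 0;-.01 -.07 0 0 0 0;0 0 0 0 0 0'; python3 -m inch '-.01 -.06 0 0 0 0;0 0 0 0 0 0;0 0 0 0 0 0';python3 -m inch '0 -.06 0 0 0 0;0 0 0 0 0 0;0 0 0 0 0 0'
```

```text
t: 22.5
eef_pos: [0.6342, -0.0593, 0.0544]
ee_rot: [-2.182, 1.57, 0.856]
force: [3.7, 3.2, -4.6]
width: 0.0156
t: 22.88
eef_pos: [0.6342, -0.0594, 0.0544]
ee_rot: [-1.994, 1.568, 1.044]
force: [2.7, 11.5, -3.2]
width: 0.0157
t: 23.25
eef_pos: [0.6342, -0.0595, 0.0543]
ee_rot: [-1.857, 1.567, 1.181]
force: [0.2, 20.0, -1.3]
width: 0.0156
```

The cover stops hard at y = -0.0594, with force rising to 20 N, after 235 mm of travel. I'll relax the push, open and retreat.

```bash
python3 -m inch '0 .08 0 0 0 0;0 0 0 0 0 0' && python3 -m inch '0 0 0 0 0 0;0 0 0 0 0 0;0 0 0 0 0 0;0 0 0 0 0 0' .6 && python3 -m inch '0 0 .5 0 0 0;0 0 1 0 0 0;0 0 1 0 0 0;0 0 1 0 0 0;0 0 1 0 0 0;-1 1 .5 0 0 0;-1 1 0 0 0 0;-1 1 0 0 0 0;-1 1 0 0 0 0;-.5 1 0 0 0 0;0 1 0 0 0 0;0 0 0 0 0 0'
python3 - <<'E'
from w import *
st();p=arm.grab_frame("top");save(p,"t6.png",(150,100,450,325),2.6);C,u,v=cloud(p)
rep("grip",C,.55,.74,-.15,.05,.068,.08)
o=np.array([.6484,.0615]);X=np.array([.9945,-.1045]);Y=np.array([.1045,.9945])
a=(C[:,:2]-o)@X;b=(C[:,:2]-o)@Y
for lo in np.arange(-.240,.03,.004):
    k=(abs(a-.045)<.015)&(abs(b-lo)<.002)
    if k.any(): print(f"{lo:.3f}:{np.median(C[k,2])*1000:.0f}",end=" ")
E
```

```text
t: 23.5
eef_pos: [0.6342, -0.0593, 0.0544]
ee_rot: [-2.15, 1.569, 0.888]
force: [3.4, 8.0, -4.2]
width: 0.0158
t: 24.0
eef_pos: [0.6335, -0.0612, 0.0544]
ee_rot: [0.693, 1.571, -2.553]
force: [0.1, 0.2, -0.5]
width: 0.0494
t: 25.5
eef_pos: [0.4988, 0.1207, 0.2057]
ee_rot: [-2.544, 1.569, 0.496]
force: [0.4, 0.1, -0.0]
width: 0.0526
25.5 [0.4988 0.1207 0.2057] jaw [-0.101 -0.995 -0.001] appr [ 0.002  0.001 -1.   ] w 0.0526 F [ 0.4  0.1 -0. ] q [ 0.62  0.11 -0.37  0.   -1.09  0.85]
grip 142 mean [ 0.6351 -0.0577  0.0742] rect [ 0.6352 -0.0582] [0.0162 0.0689] 84.3
-0.236:51 -0.232:51 -0.228:47 -0.224:47 -0.220:46 -0.216:47 -0.212:47 -0.208:48 -0.204:48 -0.200:47 -0.196:47 -0.192:48 -0.188:47 -0.184:48 -0.180:47 -0.176:48 -0.172:47 -0.168:47 -0.164:47 -0.160:47 -0.156:46 -0.152:47 -0.148:48 -0.144:48 -0.140:47 -0.136:47 -0.132:46 -0.128:46 -0.124:47 -0.120:47 -0.116:46 -0.112:47 -0.108:47 -0.104:47 -0.100:47 -0.096:48 -0.092:47 -0.088:47 -0.084:47 -0.080:46 -0.076:47 -0.072:46 -0.068:47 -0.064:46 -0.060:47 -0.056:47 -0.052:47 -0.048:47 -0.044:47 -0.040:46 -0.036:48 -0.032:46 -0.028:47 -0.024:46 -0.020:48 -0.016:46 -0.012:44 -0.008:40 -0.004:40 0.000:40 0.004:40 0.008:41 0.012:40 0.016:41 0.020:41 0.024:41 0.028:41
```

View pics/t6.png

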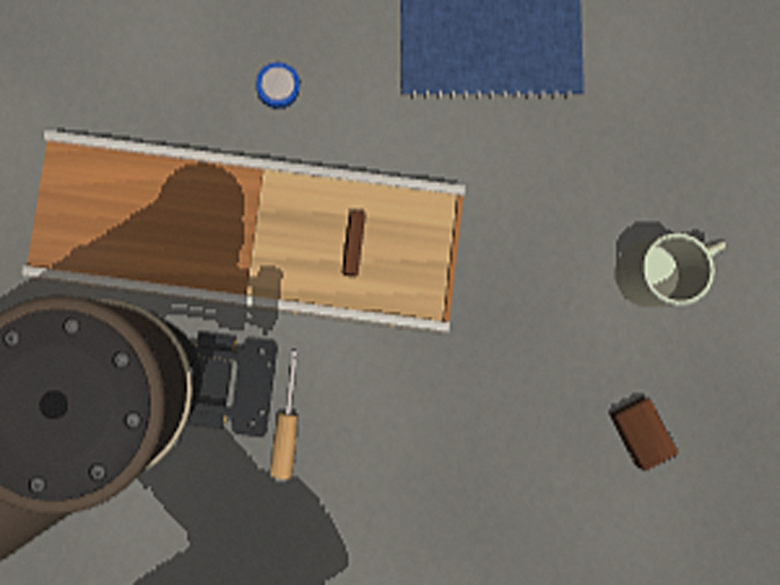

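The cover plate reaches the end wall (-0.229 to about -0.011 in tray y) with its grip at (355,242). Both compartments are covered and the bystanders in view are untouched. Handing in.

```bash
python3 -c "
from station import arm
print(arm.job_done())"
```

```text
the job is handed in; nothing more can be done
None
```

The wax tin is in the mid compartment beside the stored tin, and the heel block is in the end compartment beside the stored heel. The cover is slid fully home over both. I handed the job in at about 25.5 s of robot time, and the interface gave no verdict.

- **Parts:** a top view taken before closing showed all four parts seated in their compartments.
- **Cover:** it stopped hard after 235 mm of travel, with a peak push of about 20 N. The last depth check has the plate running from the end wall (tray y -229 mm) to about -11 mm, which is the home position.
- **Bystanders:** the awl, mug, wax block and blue-rimmed tin showed no movement in the last picture. The hammer and glue jar were outside that view, so I did not check them at the end; the arm did not touch them as far as I could tell.
- **Disagreements:** no check failed. The heel's yaw came out at -7.5° by one fit and -9.8° by another. I used about -10°, and the grip closed squarely.

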